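Open the pump's Y-filter in the vise and take out its screen

TASK

The Y-filter of a water pump is clamped in the blue bench vise for cleaning, with its branch leaning over. Unscrew its black cap turn by turn until the thread lets go (do not force it), lift it clear and set it down in the metal drip tray; then draw the screen cartridge straight out along the leaning branch, holding it by its orange collar and never by the mesh, and stand it upright on its foot in the tray beside the cap. Set both parts down rather than dropping them, and leave the other things on the bench where they are.

Things in the scene. Friction and masses are not known exactly. Their poses are not given: they have to be found in the camera images.
- filter: Grey plastic Y-filter, fixed in the vise. Origin: where pipe and branch axes cross. Its z is the branch's axis, outwards, leaning 35 degrees from vertical towards the robot's side (-x, turned by the vise's yaw, up to 20 degrees). Pipe 34 dia (end collars 41) along (-0.707, 0, 0.707) of its frame: free end 62 mm out, clamped end 95 mm the other way. Branch 43 dia, flange 55 dia at z = 71 to 78 mm.
- mouth (a point): Centre of the branch's mouth, at z = 105.5 mm of the filter; bore 37 dia, 79 mm deep. Round right-hand thread outside, 7 mm pitch: the cap comes off counterclockwise, seen looking down on its top, rising 7 mm a turn. Held straight it is quite free after 1.75 turns (from 1.2 turns on it can be tipped off by a light pull); earlier no pull takes it off (60 N holds).
- cap: Black ribbed screw cap, a cup 60 dia, 46 high, 42 deep inside, 90 g, on the mouth of the branch. Origin: centre of its open rim; z out through its closed top, along the branch's axis while on. At the start the rim is at z = 82.5 mm of the filter, 1 mm loose in the thread. It stays where it is left. To clear the collar inside it, it must rise to z = 125 mm or more, still along the branch.
- cap_top (a point): Centre of the cap's closed flat top, 46 mm above its rim. Fingers coming along the branch's axis can reach 35 mm down the cap's sides, all round, and turn freely about it.
- screen: Screen cartridge, 97 mm long, 80 g: orange foot 33 dia (6 mm), grey mesh 31 dia, orange collar 34 dia (24 mm) at its top. Origin: centre of the foot; z towards the collar. Loose in the bore (1.5 mm play all round), foot at z = 26 mm of the filter, so it must go 80 mm along the branch to come out. Stands stably on its foot.
- collar_top (a point): Centre of the flat top of the screen's orange collar, 97 mm above its foot. Hidden under the cap at first; with the cap off the collar stands 17.5 mm out of the mouth and can be gripped there from along the branch.
- vise: Blue bench vise, fixed. Origin: on the bench under the middle of its jaws, z up. Filter's origin at (-50, 0, 112) mm of it, filter's lean towards its -x. Jaw tops 118 mm high, 80 mm along x, 120 mm along y. Along y (the spindle) its body reaches to +107 mm, spindle and bar (40 to 82 mm high) to -156 mm.
- tray: Shallow open metal drip tray, 180 mm (its x) by 260 mm (its y), 28 mm high, walls and floor 3 mm. Fixed. Origin: centre of its underside, z up.
- screwdriver: Screwdriver with a red handle, 170 mm, lying on the bench along its x (tip at +x). Not to be disturbed. Origin: middle of its length, on the bench.
- wrench: Steel adjustable wrench, 200 mm, lying on the bench along its x. Not to be disturbed. Origin: middle, on the bench.
- spray: Yellow spray can of lubricant with a red cap, 54 dia, 150 mm tall, standing. Not to be disturbed. Origin: centre of its foot.
- tape: Roll of white thread-seal tape, 58 dia, 16 mm high, lying flat. Not to be disturbed. Origin: centre of its underside.
Things that resemble listed ones, but are neither listed nor needed, are in the scene too. What is meant by the cap is not pink, and is the larger of those in its own colour.

How it is judged:
By the outcome, as a careful person would: the job done as asked, in the order asked, and still so for the second after the job is handed in, with the robot touching nothing.
It also fails if it takes over 72 s, if anything falls off the work surface, if the arm or the gripper's body presses on something with over 40 N, if the wrist force passes 120 N, or if a joint passes its speed limit or range.

ROBOT

A 6-joint arm with a two-finger parallel gripper is mounted at the origin on the work surface. World frame = base frame: x ahead of the robot, y to its left, z up, the work surface at z = 0. Lengths are in m, angles in rad, forces in N, time in s.
With the tool pointing down it reaches from about 0.25 to 0.775 m from the base axis. Payload 4 kg.
Tool frame: the origin (TCP) lies on the centre line of the jaws, within the pads' length; the fingertips stand 25 mm ahead of it and the grasp point (between the pads) lies 6 mm ahead of it; z points along the fingers, y is the line along which they close (so a half turn about z gives the same grasp; the last joint's range is limited). The gripper opens to 94 mm and grips with 3 to 60 N. Pads are 16 mm wide; open, the fingers measure 119 mm over their backs; the gripper's body (75 mm by 177 mm) begins 78 mm behind the grasp point.
Start: joints at [1.21, 0.087, 1.371, -0, 1.684, -0.103], TCP at [0.14, 0.532, 0.231] pointing down, gripper open.
Joint ranges: [-3.1, 3.1], [-0.76, 2.03], [0.27, 2.55], [-1.08, 4.22], [0.17, 2.65], [-2.57, 2.57]. Speed limits (rad/s): [2.79, 2.79, 3.14, 3.14, 3.14, 3.14].

INTERFACE

Orientations are given as [roll, pitch, yaw] about the fixed x, y, z axes, in that order (R = Rz(yaw) Ry(pitch) Rx(roll)).
In Python, from bench import sensors, optics, ticket gives the robot as it stands.
- The arm moves only by the tool send_rows, never from a script. Its argument "rows" is a list of rows, each a list of 6 numbers: the shift along the world's x, y, z in mm, then the turn, a rotation vector about the world's x, y, z in rad. In form: [[x, y, z, wx, wy, wz], ...]. A call has 1 to 8 rows; each row shifts and turns the commanded pose from where the row before left it; what a row does not reach is not made up. A row lasts 1/12 s, in which the tool goes at most 41.7 mm and 7.16 degrees, less where a joint would pass 70% of its speed; a pose out of reach is approached as far as the arm can. A call is refused whole if a number of a shift passes 41.7 or a number of a turn 0.125, either way. A call with a gripper value outside its range is refused whole. "grip" is the finger opening in mm, from 0 to 94, set as the call begins (left out, the last holds). The fingers move at their own pace and stop on an object; the grip force is fixed at half the most. Time passes only in rows, so rows that do not move let the fingers close. It gives the time, the measured TCP pose, the force, the opening and the grip force at its end, in the units of the state.
- sensors.get_obs(): the state, without advancing time (a new reading comes with each control period).
- optics.snapshot(name): name is "side" or "top" or "wrist"; returns the picture (384x512x3 uint8, red, green, blue); there is no depth.
- optics.camera_model(name): a dict with "vertical_fov" (degrees; the focal length in pixels is half the picture's height over the tangent of half this angle, whatever the lens; pixels are square), "cx", "cy" (the principal point, pixels), "R" (3x3) and "t" (3): a world point X has camera coordinates R X + t. Camera axes: x right, y down, z forward; pixel columns grow to the right and rows downward; lengths in m; the calibration is good to about 2 mm. A picture is of the moment at which its call begins: read the wrist's pose just before it. camera_model takes no time and is no camera call; for the wrist camera it gives the pose at the moment of the call.
- ticket.close_job(): hands the job in; it is judged then, once.
The state is a dict: "time": time; "joint_positions": joint angles; "qvel": joint speeds; "joint_torque": joint torques, N m; "tool_pos": TCP position; "ee_rot": TCP orientation; "wrist_force": force on the tool from outside, world axes, zero at the start; "wrist_torque": the same for the moment, N m; "width": finger opening in m; "finger_force": force on a finger pad.
Only numpy, scipy, OpenCV 4.12 (cv2) and the standard library are available. Lean on these libraries where they do the work, as an engineer would, in place of code of your own. Each camera call takes 0.05 s, during which the arm holds its last target. There are 200 camera calls.

## Working session

There is one attempt and no reset: what is moved stays moved. The work goes in short steps, Python scripts to look and compute and a tool call to move; the robot and the scene stay as the last step left them, time stands still between calls to the robot, and variables do not carry over. Pictures are saved under pics/ and viewed, at most 10 in all, crops included, and the job is handed in when it is done.

Besides the shell and the picture viewer there is one more tool, called as name(argument=value, ...), one argument or row to a line, values as JSON. send_rows: Moves the arm, as the interface text tells. Its arguments: {"type":"object","properties":{"rows":{"type":"array"},"grip":{"type":"number"}},"required":["rows"]}

```bash
mkdir -p pics; ls
cat > h.py <<'E'
import numpy as np, cv2
from bench import sensors, optics, ticket
from scipy.spatial.transform import Rotation as Ro
def snap(n,f):
    m=optics.camera_model(n); im=optics.snapshot(n); cv2.imwrite('pics/'+f+'.png',im[:,:,::-1]); np.savez('pics/'+f+'.npz',im=im,**m); return im,m
def load(f):
    d=np.load('pics/'+f+'.npz'); return d['im'],{k:d[k] for k in d.files if k!='im'}
def foc(m): return 192/np.tan(np.radians(float(m['vertical_fov']))/2)
def proj(m,X):
    c=np.asarray(X)@np.array(m['R']).T+m['t']; f=foc(m); return np.stack([m['cx']+f*c[...,0]/c[...,2],m['cy']+f*c[...,1]/c[...,2]],-1)
def ray(m,u,v):
    R=np.array(m['R']); d=R.T@np.array([(u-m['cx'])/foc(m),(v-m['cy'])/foc(m),1]); return -R.T@m['t'],d/np.linalg.norm(d)
def onz(m,u,v,z):
    o,d=ray(m,u,v); return o+d*(z-o[2])/d[2]
def tri(rs):
    A=0;b=0
    for o,d in rs:
        P=np.eye(3)-np.outer(d,d);A=A+P;b=b+P@o
    x=np.linalg.solve(A,b); return x,[np.linalg.norm((np.eye(3)-np.outer(d,d))@(x-o)) for o,d in rs]
E
python3 - <<'E'
from h import *
print(sensors.get_obs())
ims=[]
for n in ['side','top']:
    im,m=snap(n,n+'0'); print(n,m); ims.append(im)
cv2.imwrite('pics/s0.png',cv2.resize(ims[0],(800,600),interpolation=2)[:,:,::-1])
cv2.imwrite('pics/t0.png',cv2.resize(ims[1],(800,600),interpolation=2)[:,:,::-1])
E
```

```text
pics
{'time': 0.0, 'joint_positions': array([ 1.20987627e+00,  8.79080487e-02,  1.37223056e+00, -2.15957954e-05,
        1.68361922e+00, -1.03093614e-01]), 'qvel': array([ 0.00152328, -0.00120674,  0.00051517,  0.00011703, -0.00016677,
        0.00055071]), 'joint_torque': array([ 3.31996789e-04, -3.40174341e+01, -3.02431440e+01,  7.18756858e-02,
        3.27566173e-02, -1.35870214e-04]), 'tool_pos': array([0.1400692 , 0.53134861, 0.22934182]), 'ee_rot': array([-3.13943676e+00, -2.01470798e-04,  2.88376359e+00]), 'wrist_force': array([-0.65567297,  0.50123015, -0.69811046]), 'wrist_torque': array([-0.01447458,  0.04039024,  0.0387834 ]), 'finger_force': 0.0, 'width': 0.09410002593254603}
side {'vertical_fov': 53.25312648233405, 'cx': 254.6496460918069, 'cy': 193.4113096244998, 'R': array([[-7.88940485e-01, -6.14469528e-01,  3.33140943e-04],
       [-3.78138158e-01,  4.85078285e-01, -7.88486266e-01],
       [ 4.84339184e-01, -6.22194710e-01, -6.15052272e-01]]), 't': array([0.42934512, 0.37169114, 0.66731339])}
top {'vertical_fov': 47.27742095558825, 'cx': 257.03121926267164, 'cy': 189.00932706543452, 'R': array([[ 0.00171917, -0.99909401,  0.04252294],
       [-0.98209574, -0.00969713, -0.18813275],
       [ 0.18837465, -0.04143817, -0.98122264]]), 't': array([-0.07379568,  0.59818076,  0.90247869])}
```

View pics/s0.png

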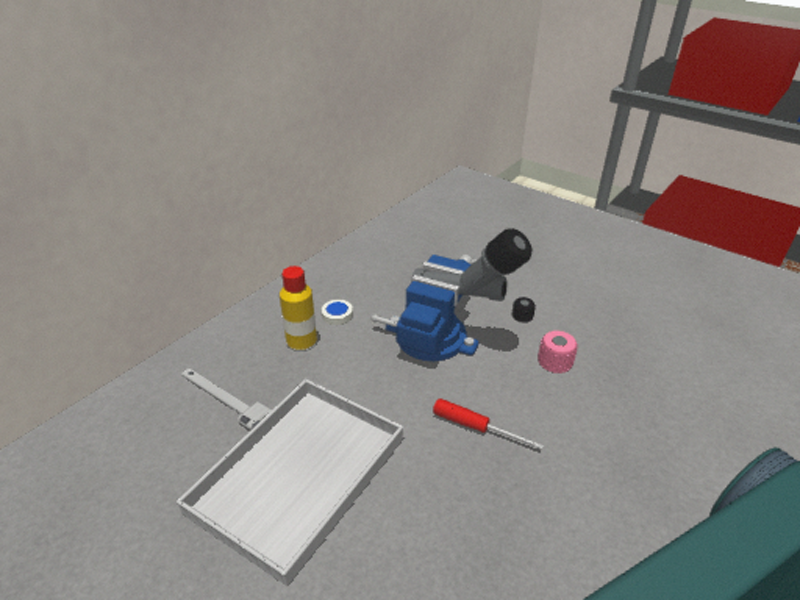

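View pics/t0.png

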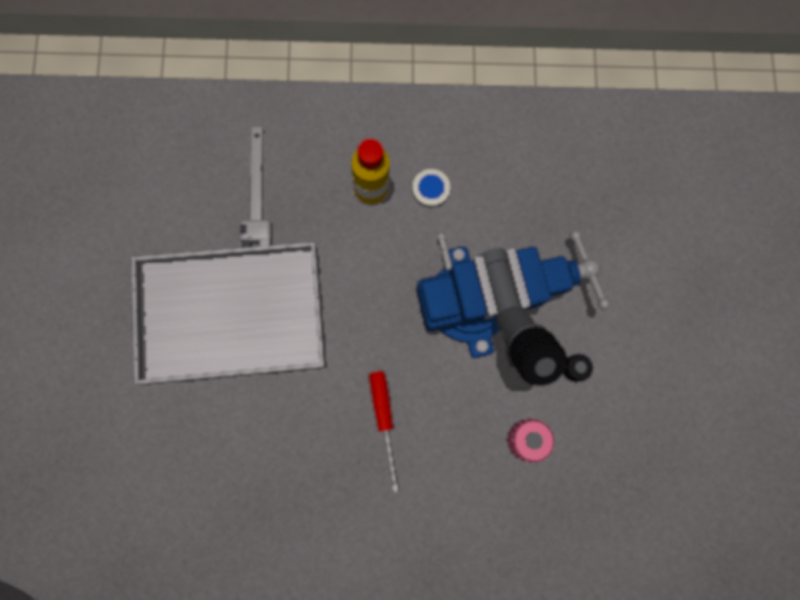

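Candidates in black: the one on the branch (side (510,250), top (540,355) in the enlarged views) and a small one on the bench (side (523,309), top (577,367)). The pink one is at (557,350)/(532,440). The black one on the branch is the larger, so it should be the cap. I'll confirm with a crop and measure.

Run:
```python
from h import *
out=[]
for f,(x0,y0,w,h) in {'side0':(290,135,80,80),'top0':(300,190,90,90)}.items():
    im,m=load(f); c=cv2.resize(im[y0:y0+h,x0:x0+w],(400,400),interpolation=2); out.append(c)
    g=im.max(2).astype(int); sub=g[y0:y0+h,x0:x0+w]
    # black mask, and lighter blob inside it
    blk=(sub<45).astype(np.uint8); n,l,s,ce=cv2.connectedComponentsWithStats(blk)
    for i in range(1,n):
        if s[i,4]>60: print(f,'black',s[i]+[x0,y0,0,0,0],ce[i]+[x0,y0])
    cn,hi=cv2.findContours(blk,cv2.RETR_CCOMP,cv2.CHAIN_APPROX_NONE)
    for k,c in enumerate(cn):
        if hi[0][k][3]>=0 and len(c)>8: print(f,'hole',cv2.fitEllipse(c),'off',x0,y0)
cv2.imwrite('pics/c0.png',np.hstack(out)[:,:,::-1])
im,m=load('top0')
# white jaw strips
r,g,b=[im[:,:,i].astype(int) for i in range(3)]
w=((np.minimum(np.minimum(r,g),b)>135)).astype(np.uint8)
n,l,s,ce=cv2.connectedComponentsWithStats(w)
for i in range(1,n):
    if s[i,4]>30 and s[i,1]>80:
        pts=np.argwhere(l==i)[:,::-1].astype(np.float32); rc=cv2.minAreaRect(pts); bx=cv2.boxPoints(rc)
        hz=0.118 if s[i,4]<1000 else 0.028
        print(s[i],[np.round(onz(m,*p,hz)[:2],4) for p in bx])
# tray grey-bright outline
```

```text
side0 black [311 147  29  28 478] [324.11087866 161.46025105]
side0 black [329 191  13  14 115] [334.37391304 199.32173913]
side0 hole ((39.40181350708008, 24.195655822753906), (3.013010025024414, 4.140196800231934), 158.95082092285156) off 290 135
side0 hole ((36.40504455566406, 22.563194274902344), (2.6049938201904297, 5.251127243041992), 156.3473358154297) off 290 135
side0 hole ((42.42031478881836, 19.562833786010742), (8.368663787841797, 13.490645408630371), 139.00137329101562) off 290 135
top0 black [ 319  205   60   42 1157] [345.65514261 227.53759723]
top0 hole ((71.44770050048828, 44.466609954833984), (8.833244323730469, 9.840897560119629), 137.8424835205078) off 300 190
top0 hole ((48.53255844116211, 44.5768928527832), (12.360787391662598, 14.86699390411377), 57.26923751831055) off 300 190
[161  92   5  48 149] [array([0.7947, 0.1365]), array([0.7949, 0.1281]), array([0.6911, 0.1238]), array([0.691, 0.132])]
[264 108  24  23 219] [array([ 0.7629, -0.0824]), array([ 0.7638, -0.1315]), array([ 0.7147, -0.131 ]), array([ 0.7139, -0.0823])]
[156 143  16  17 144] [array([0.648 , 0.1404]), array([0.6822, 0.142 ]), array([0.6826, 0.1111]), array([0.6484, 0.1098])]
[  92  161  114   83 8112] [array([0.6452, 0.3102]), array([0.6701, 0.0578]), array([0.501, 0.04 ]), array([0.4794, 0.2849])]
[326 160  12  36 128] [array([ 0.6497, -0.2097]), array([ 0.6517, -0.2167]), array([ 0.5772, -0.2344]), array([ 0.5752, -0.2275])]
[305 165  12  36 135] [array([ 0.6386, -0.1661]), array([ 0.6407, -0.1735]), array([ 0.5669, -0.1909]), array([ 0.5649, -0.1835])]
```

View pics/c0.png

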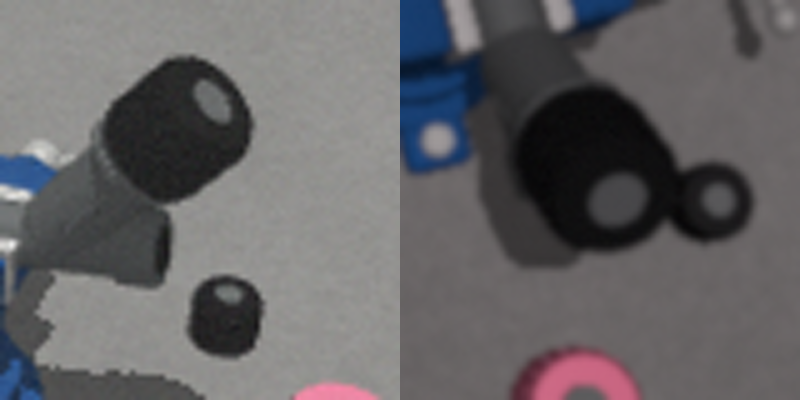

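The crop confirms it: the cap is the larger black ribbed one on the leaning branch, with its top disc at side (332.4,154.6) and top (348.5,234.6). The other black one is a small decoy lying on the bench. Next I compare the triangulation with the position derived from the vise, and fit the tray.

Run:
```python
from h import *
_,ms=load('side0'); im,mt=load('top0')
x,e=tri([ray(ms,332.42,154.56),ray(mt,348.53,234.58)]); print('captop tri',x,e)
yaw=np.radians(13.35); a=np.array([-np.sin(.6109)*np.cos(yaw),-np.sin(.6109)*np.sin(yaw),np.cos(.6109)])
v=np.array([.608,-.2003,0]); F=v+[-.05*np.cos(yaw),-.05*np.sin(yaw),.112]; print('a',a,'F',F,'captop vise',F+.1285*a)
for X in (x,F+.1285*a): print('proj',proj(ms,X),proj(mt,X))
for p in [(133,257),(315,243),(323,367),(137,382)]:
    print('traytop', onz(mt,p[0]*.64,p[1]*.64,.028))
for p in [(307,381),(402,430),(287,580),(180,501)]:
    print('trayside', onz(ms,p[0]*.64,p[1]*.64,.028))
# target orientation from now
o=sensors.get_obs(); R0=Ro.from_euler('xyz',o['ee_rot'])
for ang in range(0,180,30):
    z=-a; y0=np.cross(z,[1,0,0]); y0/=np.linalg.norm(y0)
    y=Ro.from_rotvec(z*np.radians(ang)).apply(y0)
    for s in (1,-1):
        R=Ro.from_matrix(np.stack([np.cross(s*y,z),s*y,z],1)); rv=(R*R0.inv()).as_rotvec(); print(ang,s,rv,np.linalg.norm(rv))
```

```text
captop tri [ 0.48688639 -0.22926456  0.21437756] [np.float64(0.000568500659627942), np.float64(0.0005685006596279817)]
a [-0.55810481 -0.13244475  0.81913211] F [ 0.55935111 -0.21184495  0.112     ] captop vise [ 0.48763464 -0.2288641   0.21725848]
proj [332.66164318 154.58127267] [348.38286246 234.29610595]
proj [332.45276281 153.51983436] [348.54180724 233.74032186]
traytop [0.65673245 0.31508802 0.028     ]
traytop [0.68099204 0.05510647 0.028     ]
traytop [0.5003062  0.03926948 0.028     ]
traytop [0.47811565 0.29632212 0.028     ]
trayside [0.67685729 0.06190757 0.028     ]
trayside [0.49930813 0.04802399 0.028     ]
trayside [0.46926082 0.30382757 0.028     ]
trayside [0.65346979 0.31600275 0.028     ]
0 1 [ 0.88139093  0.11140921 -2.80571502] 2.943008448499392
0 -1 [ 0.08031434 -0.6074208   0.20279434] 0.6453959800633838
30 1 [-0.79778687 -0.32652043  2.70711344] 2.8410460484659477
30 -1 [ 0.23508483 -0.56817479 -0.30449521] 0.6861521725627833
60 1 [-0.60626577 -0.46256063  2.21640923] 2.3439262730782406
60 -1 [ 0.38299404 -0.50104549 -0.81128648] 1.0275781086287346
90 1 [-0.42373248 -0.55089173  1.71805537] 1.853306553639092
90 -1 [ 0.52332881 -0.40442357 -1.31657087] 1.4733602131729524
120 1 [-0.24889919 -0.60109663  1.2151871 ] 1.3783858838754517
120 -1 [ 0.65482575 -0.2748564  -1.81900829] 1.9527247510239414
150 1 [-0.08100499 -0.61886893  0.70968032] 0.9450961381286156
150 -1 [ 0.77537008 -0.10629752 -2.31655385] 2.445182950294308
```

send_rows(
  rows=[
    [11.7, -32.3, 5, 0.0033, -0.0253, 0.0085],
    [11.7, -32.3, 5, 0.0033, -0.0253, 0.0085],
    [11.7, -32.3, 5, 0.0033, -0.0253, 0.0085],
    [11.7, -32.3, 5, 0.0033, -0.0253, 0.0085],
    [11.7, -32.3, 5, 0.0033, -0.0253, 0.0085],
    [11.7, -32.3, 5, 0.0033, -0.0253, 0.0085],
    [11.7, -32.3, 5, 0.0033, -0.0253, 0.0085],
    [11.7, -32.3, 5, 0.0033, -0.0253, 0.0085],
  ],
  grip=94,
)

```text
time: 0.77
tool_pos: [0.2337, 0.2718, 0.2702]
ee_rot: [3.071, 0.192, 2.947]
wrist_force: [0.1, -0.0, 0.2]
width: 0.0938
finger_force: 0.0
```

send_rows(
  rows=[
    [11.7, -32.3, 5, 0.0033, -0.0253, 0.0085],
    [11.7, -32.3, 5, 0.0033, -0.0253, 0.0085],
    [11.7, -32.3, 5, 0.0033, -0.0253, 0.0085],
    [11.7, -32.3, 5, 0.0033, -0.0253, 0.0085],
    [11.7, -32.3, 5, 0.0033, -0.0253, 0.0085],
    [11.7, -32.3, 5, 0.0033, -0.0253, 0.0085],
    [11.7, -32.3, 5, 0.0033, -0.0253, 0.0085],
    [11.7, -32.3, 5, 0.0033, -0.0253, 0.0085],
  ],
)

```text
time: 1.43
tool_pos: [0.3251, 0.0204, 0.3097]
ee_rot: [3.008, 0.384, 2.995]
wrist_force: [0.8, 0.4, 0.4]
width: 0.094
finger_force: 0.0
```

send_rows(
  rows=[
    [11.7, -32.3, 1, 0.0033, -0.0253, 0.0085],
    [11.7, -32.3, 1, 0.0033, -0.0253, 0.0085],
    [11.7, -32.3, 1, 0.0033, -0.0253, 0.0085],
    [11.7, -32.3, 1, 0.0033, -0.0253, 0.0085],
    [11.7, -32.3, 1, 0.0033, -0.0253, 0.0085],
    [11.7, -32.3, 1, 0.0033, -0.0253, 0.0085],
    [11.7, -32.3, 1, 0.0033, -0.0253, 0.0085],
    [11.7, -32.3, 1, 0.0033, -0.0253, 0.0085],
  ],
)

```text
time: 2.1
tool_pos: [0.4188, -0.2388, 0.3169]
ee_rot: [2.949, 0.579, 3.034]
wrist_force: [-0.3, 0.4, 0.9]
width: 0.0939
finger_force: 0.0
```

```bash
cat >> h.py <<'E'
yaw=np.radians(13.35); A=np.array([-np.sin(.6109)*np.cos(yaw),-np.sin(.6109)*np.sin(yaw),np.cos(.6109)])
C=np.array([.4872,-.229,.2165])
def stat(a=A,c=C):
    o=sensors.get_obs(); R=Ro.from_euler('xyz',o['ee_rot']).as_matrix(); z=R[:,2]
    p=o['tool_pos']-c; h=p@a
    print('t',o['time'],'q',np.round(o['joint_positions'],3),'w',o['width'],'F',np.round(o['wrist_force'],1),'T',np.round(o['wrist_torque'],2))
    print('pos',np.round(o['tool_pos'],4),'along axis mm',round(h*1e3,1),'lateral mm',np.round((p-h*a)*1e3,1),'tilt fix rotvec',np.round(np.cross(z,-a),4),'y',np.round(R[:,1],3))
    return o,R
E
python3 - <<'E'
from h import *
stat(); im,m=snap('wrist','w1'); print(proj(m,C),proj(m,C-.046*A), m['R'],m['t'])
E
```

```text
t 2.1 q [-1.023 -0.329  1.687  0.573  1.573 -2.48 ] w 0.09386330117389503 F [-0.3  0.4  0.9] T [-0.06  0.21 -0.03]
pos [ 0.4188 -0.2388  0.3169] along axis mm 121.7 lateral mm [-0.4  6.3  0.7] tilt fix rotvec [ 0.0001 -0.0046 -0.0006] y [0.001 0.987 0.16 ]
[248.03701655 195.6833245 ] [248.91148159 184.7143452 ] [[ 0.00137907  0.98709367  0.16013799]
 [ 0.65485612 -0.12191633  0.74585513]
 [ 0.75575231  0.10383876 -0.64657247]] [ 0.18431999 -0.50513928  0.08330205]
```

View pics/w1.png

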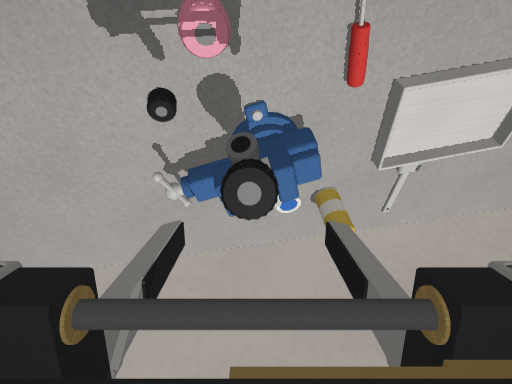

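The wrist view shows the cap's disc at about (249,193), against a predicted (248,196). I'll refine the position with three rays.

Run:
```python
from h import *
im,m=load('w1'); _,ms=load('side0'); _,mt=load('top0')
g=im.max(2).astype(int)[150:230,210:290]
cn,hi=cv2.findContours((g<55).astype(np.uint8),cv2.RETR_CCOMP,cv2.CHAIN_APPROX_NONE)
for k,c in enumerate(cn):
    if len(c)>25: print(hi[0][k][3],len(c),np.array(cv2.fitEllipse(c)[0])+[210,150],cv2.fitEllipse(c)[1:])
best=max((c for k,c in enumerate(cn) if hi[0][k][3]>=0),key=cv2.contourArea)
u=np.array(cv2.fitEllipse(best)[0])+[210,150]
x,e=tri([ray(ms,332.42,154.56),ray(mt,348.53,234.58),ray(m,*u)]); print(u,x,e,foc(m))
F=np.array([.55935,-.21184,.112]); p=x-F; h=p@A; print('from vise axis',h,(p-h*A)*1e3)
```

```text
-1 170 [249.03881836 188.78922272] ((56.66614532470703, 59.67707061767578), 5.647230625152588)
0 73 [248.88919067 192.93173218] ((25.927696228027344, 26.20918846130371), 149.3787078857422)
[248.88919067 192.93173218] [ 0.48649622 -0.22853202  0.21453171] [np.float64(0.0006802793356999219), np.float64(0.0009268673000250818), np.float64(0.0010060757019970243)] 290.4299305292548
from vise axis 0.1268578302611176 [-2.0538172   0.10963025 -1.38161513]
```

send_rows(
  rows=[
    [0.9, -5.8, -3.4, 0.0692, 0.0164, -0.1016],
    [0, 0, 0, 0.0692, 0.0164, -0.1016],
    [0, 0, 0, 0.0692, 0.0164, -0.1016],
    [0, 0, 0, 0.0692, 0.0164, -0.1016],
    [0, 0, 0, 0.0692, 0.0164, -0.1016],
    [0, 0, 0, 0.0692, 0.0164, -0.1016],
    [0, 0, 0, 0.0692, 0.0164, -0.1016],
    [0, 0, 0, 0.0692, 0.0164, -0.1016],
  ],
)

```text
time: 2.82
tool_pos: [0.4196, -0.2423, 0.3134]
ee_rot: [2.552, 0.159, 2.047]
wrist_force: [0.3, 1.0, -0.1]
width: 0.0936
finger_force: 0.0
```

send_rows(
  rows=[
    [0, 0, 0, 0.0692, 0.0164, -0.1016],
    [0, 0, 0, 0.0692, 0.0164, -0.1016],
    [0, 0, 0, 0.0692, 0.0164, -0.1016],
    [0, 0, 0, 0.0692, 0.0164, -0.1016],
    [0, 0, 0, 0.0692, 0.0164, -0.1016],
    [0, 0, 0, 0.0692, 0.0164, -0.1016],
    [0, 0, 0, 0.0692, 0.0164, -0.1016],
    [0, 0, 0, 0.0692, 0.0164, -0.1016],
  ],
)

```text
time: 3.48
tool_pos: [0.4196, -0.2422, 0.3133]
ee_rot: [2.651, -0.385, 1.2]
wrist_force: [0.9, -0.2, 0.2]
width: 0.0942
finger_force: 0.0
```

```bash
sed -i 's/^C=.*/C=np.array([.4867,-.2287,.2152])/' h.py; python3 -c "
from h import *
stat()"
```

```text
t 3.4833 q [-1.032 -0.321  1.691  0.583  1.568 -0.504] w 0.09422158910653052 F [ 0.9 -0.2  0.2] T [-0.12  0.3  -0.02]
pos [ 0.4196 -0.2422  0.3133] along axis mm 119.6 lateral mm [-0.3  2.3  0.2] tilt fix rotvec [-0.0046  0.0016 -0.0029] y [ 0.758 -0.484  0.437]
```

send_rows(
  rows=[
    [0.3, -2.3, -0.2, 0.0692, 0.0164, -0.1016],
    [0, 0, 0, 0.0692, 0.0164, -0.1016],
    [0, 0, 0, 0.0692, 0.0164, -0.1016],
    [0, 0, 0, 0.0692, 0.0164, -0.1016],
    [0, 0, 0, 0.0692, 0.0164, -0.1016],
    [0, 0, 0, 0.0692, 0.0164, -0.1016],
    [0, 0, 0, 0.0692, 0.0164, -0.1016],
    [0, 0, 0, 0.0692, 0.0164, -0.1016],
  ],
)

```text
time: 4.15
tool_pos: [0.4199, -0.2445, 0.3132]
ee_rot: [-3.054, -0.61, 0.082]
wrist_force: [0.1, -0.0, -0.1]
width: 0.0941
finger_force: 0.0
```

send_rows(
  rows=[
    [0, 0, 0, 0.0692, 0.0164, -0.1016],
    [0, 0, 0, 0.0692, 0.0164, -0.1016],
    [0, 0, 0, 0.0692, 0.0164, -0.1016],
    [0, 0, 0, 0.0692, 0.0164, -0.1016],
    [0, 0, 0, 0.0692, 0.0164, -0.1016],
    [0, 0, 0, 0.0692, 0.0164, -0.1016],
    [0, 0, 0, 0.0692, 0.0164, -0.1016],
    [0, 0, 0, 0.0692, 0.0164, -0.1016],
  ],
)

```text
time: 4.82
tool_pos: [0.4199, -0.2445, 0.3132]
ee_rot: [-2.58, -0.258, -0.959]
wrist_force: [-0.5, 0.4, -0.3]
width: 0.094
finger_force: 0.0
```

send_rows(
  rows=[
    [11.2, 2.65, -16.4, 0.0692, 0.0164, -0.1016],
    [11.2, 2.65, -16.4, 0.0692, 0.0164, -0.1016],
    [11.2, 2.65, -16.4, 0.0692, 0.0164, -0.1016],
    [0, 0, 0, 0.0692, 0.0164, -0.1016],
    [0, 0, 0, 0.0692, 0.0164, -0.1016],
    [0, 0, 0, 0.0692, 0.0164, -0.1016],
    [0, 0, 0, 0.0692, 0.0164, -0.1016],
    [0, 0, 0, 0, 0, 0],
  ],
)

```text
time: 5.48
tool_pos: [0.4536, -0.2365, 0.2639]
ee_rot: [-2.573, 0.226, -1.682]
wrist_force: [-0.4, -1.0, -0.8]
width: 0.0938
finger_force: 0.0
```

```bash
python3 -c "
from h import *
stat(); im,m=snap('wrist','w2'); print(proj(m,C))
g=im.max(2).astype(int)
n,l,s,ce=cv2.connectedComponentsWithStats((g<55).astype(np.uint8))
cn,hi=cv2.findContours((g<55).astype(np.uint8),cv2.RETR_CCOMP,cv2.CHAIN_APPROX_NONE)
for k,c in enumerate(cn):
    if hi[0][k][3]>=0 and cv2.contourArea(c)>300: print(cv2.fitEllipse(c))
"
```

```text
t 5.4833 q [-0.942 -0.275  1.752  0.559  1.424  2.362] w 0.09376662312933601 F [-0.4 -1.  -0.8] T [ 0.08  0.34 -0.03]
pos [ 0.4536 -0.2365  0.2639] along axis mm 59.4 lateral mm [0.  0.1 0. ] tilt fix rotvec [ 0.0041 -0.0025  0.0024] y [-0.824  0.213 -0.525]
[252.87357524 215.30190325]
((254.83836364746094, 216.1402130126953), (31.678630828857422, 32.34042739868164), 80.67723083496094)
```

```bash
python3 -c "
from h import *
_,m1=load('w1');_,m2=load('w2'); _,ms=load('side0'); _,mt=load('top0')
r=[ray(m1,248.89,192.93),ray(m2,254.84,216.14)]
for rr in (r,r+[ray(ms,332.42,154.56),ray(mt,348.53,234.58)]):
    x,e=tri(rr);p=x-C;h=p@A;print(x,e,h*1e3,(p-h*A)*1e3)
"
```

```text
[ 0.48534191 -0.22782989  0.2147047 ] [np.float64(3.440719568335292e-05), np.float64(3.44071956833895e-05)] 0.23700042096235266 [-1.22582235  0.90150021 -0.68943506]
[ 0.48611987 -0.22822211  0.21474387] [np.float64(0.0007087486248031885), np.float64(0.0008292105304285436), np.float64(0.0008960548115707934), np.float64(0.0011791673796454551)] -0.11314621528578953 [-0.6432816   0.46290065 -0.3634454 ]
```

send_rows(
  rows=[
    [6, 1.53, -9, 0.004, -0.0025, 0.0024],
    [6, 1.53, -9, 0, 0, 0],
    [6, 1.53, -9, 0, 0, 0],
    [6, 1.53, -9, 0, 0, 0],
    [6, 1.53, -9, 0, 0, 0],
    [6, 1.53, -9, 0, 0, 0],
    [0, 0, 0, 0, 0, 0],
  ],
)

```text
time: 6.12
tool_pos: [0.4898, -0.2264, 0.2073]
ee_rot: [-2.573, 0.231, -1.677]
wrist_force: [-0.3, -0.3, -0.5]
width: 0.0936
finger_force: 0.0
```

send_rows(
  rows=[
    [0, 0, 0, 0, 0, 0],
    [0, 0, 0, 0, 0, 0],
    [0, 0, 0, 0, 0, 0],
    [0, 0, 0, 0, 0, 0],
    [0, 0, 0, 0, 0, 0],
    [0, 0, 0, 0, 0, 0],
  ],
  grip=50,
)

```text
time: 6.62
tool_pos: [0.4898, -0.2282, 0.2112]
ee_rot: [-2.568, 0.227, -1.678]
wrist_force: [-0.9, -0.7, 0.6]
width: 0.0601
finger_force: 29.9
```

```bash
sed -i 's/^C=.*/C=np.array([.4861,-.2282,.2148])/' h.py; python3 -c "
from h import *
o,_=stat();print(o['finger_force'])"
```

```text
t 6.6167 q [-0.86  -0.204  1.803  0.561  1.278  2.363] w 0.06008435012853824 F [-0.9 -0.7  0.6] T [-0.04  0.27  0.05]
pos [ 0.4898 -0.2282  0.2112] along axis mm -5.0 lateral mm [ 0.9 -0.6  0.5] tilt fix rotvec [0.0015 0.0016 0.0013] y [-0.822  0.211 -0.529]
29.896394927054644
```

send_rows(
  rows=[
    [-0.077, -0.018, 0.113, -0.0692, -0.0164, 0.1016],
    [-0.077, -0.018, 0.113, -0.0692, -0.0164, 0.1016],
    [-0.077, -0.018, 0.113, -0.0692, -0.0164, 0.1016],
    [-0.077, -0.018, 0.113, -0.0692, -0.0164, 0.1016],
    [-0.077, -0.018, 0.113, -0.0692, -0.0164, 0.1016],
    [-0.077, -0.018, 0.113, -0.0692, -0.0164, 0.1016],
    [-0.077, -0.018, 0.113, -0.0692, -0.0164, 0.1016],
    [-0.077, -0.018, 0.113, -0.0692, -0.0164, 0.1016],
  ],
)

```text
time: 7.28
tool_pos: [0.4899, -0.2291, 0.2128]
ee_rot: [-2.613, -0.33, -0.837]
wrist_force: [1.6, -1.1, 0.4]
width: 0.0599
finger_force: 29.9
```

```bash
python3 -c "
from h import *
o,_=stat();print(o['finger_force'],A@o['wrist_torque'],A@o['wrist_force'])"
```

```text
t 7.2833 q [-0.862 -0.205  1.801  0.563  1.279  1.363] w 0.059917773207356646 F [ 1.6 -1.1  0.4] T [-0.17  0.01 -0.22]
pos [ 0.4899 -0.2291  0.2128] along axis mm -3.7 lateral mm [ 1.7 -1.4  0.9] tilt fix rotvec [0.0018 0.0039 0.0018] y [-0.532 -0.7   -0.477]
29.879475440829992 -0.08621825075870795 -0.3990622850498641
```

Forces are tiny, so I continue the stroke (30 more rows).

send_rows(
  rows=[
    [-0.077, -0.018, 0.113, -0.0692, -0.0164, 0.1016],
    [-0.077, -0.018, 0.113, -0.0692, -0.0164, 0.1016],
    [-0.077, -0.018, 0.113, -0.0692, -0.0164, 0.1016],
    [-0.077, -0.018, 0.113, -0.0692, -0.0164, 0.1016],
    [-0.077, -0.018, 0.113, -0.0692, -0.0164, 0.1016],
    [-0.077, -0.018, 0.113, -0.0692, -0.0164, 0.1016],
    [-0.077, -0.018, 0.113, -0.0692, -0.0164, 0.1016],
    [-0.077, -0.018, 0.113, -0.0692, -0.0164, 0.1016],
  ],
)

```text
time: 7.95
tool_pos: [0.4898, -0.2287, 0.2144]
ee_rot: [3.131, -0.615, 0.249]
wrist_force: [3.0, -0.2, 1.3]
width: 0.0598
finger_force: 29.9
```

send_rows(
  rows=[
    [-0.077, -0.018, 0.113, -0.0692, -0.0164, 0.1016],
    [-0.077, -0.018, 0.113, -0.0692, -0.0164, 0.1016],
    [-0.077, -0.018, 0.113, -0.0692, -0.0164, 0.1016],
    [-0.077, -0.018, 0.113, -0.0692, -0.0164, 0.1016],
    [-0.077, -0.018, 0.113, -0.0692, -0.0164, 0.1016],
    [-0.077, -0.018, 0.113, -0.0692, -0.0164, 0.1016],
    [-0.077, -0.018, 0.113, -0.0692, -0.0164, 0.1016],
    [-0.077, -0.018, 0.113, -0.0692, -0.0164, 0.1016],
  ],
)

```text
time: 8.62
tool_pos: [0.4894, -0.2285, 0.2157]
ee_rot: [2.604, -0.313, 1.325]
wrist_force: [1.0, 1.5, 3.4]
width: 0.0598
finger_force: 29.9
```

send_rows(
  rows=[
    [-0.077, -0.018, 0.113, -0.0692, -0.0164, 0.1016],
    [-0.077, -0.018, 0.113, -0.0692, -0.0164, 0.1016],
    [-0.077, -0.018, 0.113, -0.0692, -0.0164, 0.1016],
    [-0.077, -0.018, 0.113, -0.0692, -0.0164, 0.1016],
    [-0.077, -0.018, 0.113, -0.0692, -0.0164, 0.1016],
    [-0.077, -0.018, 0.113, -0.0692, -0.0164, 0.1016],
    [-0.077, -0.018, 0.113, -0.0692, -0.0164, 0.1016],
    [-0.077, -0.018, 0.113, -0.0692, -0.0164, 0.1016],
  ],
)

```text
time: 9.28
tool_pos: [0.4885, -0.2281, 0.2165]
ee_rot: [2.572, 0.242, 2.16]
wrist_force: [0.6, 2.8, 3.8]
width: 0.0597
finger_force: 29.9
```

send_rows(
  rows=[
    [-0.077, -0.018, 0.113, -0.0692, -0.0164, 0.1016],
    [-0.077, -0.018, 0.113, -0.0692, -0.0164, 0.1016],
    [-0.077, -0.018, 0.113, -0.0692, -0.0164, 0.1016],
    [-0.077, -0.018, 0.113, -0.0692, -0.0164, 0.1016],
    [-0.077, -0.018, 0.113, -0.0692, -0.0164, 0.1016],
    [-0.077, -0.018, 0.113, -0.0692, -0.0164, 0.1016],
    [0, 0, 0, 0, 0, 0],
  ],
)

```text
time: 9.87
tool_pos: [0.4871, -0.2281, 0.2163]
ee_rot: [2.874, 0.556, 2.894]
wrist_force: [-3.4, 0.6, 4.6]
width: 0.06
finger_force: 29.9
```

```bash
python3 -c "
from h import *
o,_=stat();print(o['finger_force'],A@o['wrist_torque'],A@o['wrist_force'])"
```

```text
t 9.8667 q [-0.865 -0.211  1.798  0.56   1.292 -2.35 ] w 0.059982057733516864 F [-3.4  0.6  4.6] T [0.5  0.33 0.33]
pos [ 0.4871 -0.2281  0.2163] along axis mm 0.7 lateral mm [1.4 0.1 1. ] tilt fix rotvec [0.0008 0.0005 0.0006] y [0.101 0.969 0.224]
29.88529946655035 -0.054496536564595355 5.550254048040392
```

send_rows(
  rows=[
    [0, 0, 0, 0, 0, 0],
    [0, 0, 0, 0, 0, 0],
    [0, 0, 0, 0, 0, 0],
    [0, 0, 0, 0.0692, 0.0164, -0.1016],
    [0, 0, 0, 0.0692, 0.0164, -0.1016],
    [0, 0, 0, 0.0692, 0.0164, -0.1016],
    [0, 0, 0, 0.0692, 0.0164, -0.1016],
    [0, 0, 0, 0.0692, 0.0164, -0.1016],
  ],
  grip=80,
)

```text
time: 10.53
tool_pos: [0.4867, -0.2287, 0.2143]
ee_rot: [2.602, 0.297, 2.257]
wrist_force: [-0.9, 0.4, 0.2]
width: 0.0802
finger_force: 0.0
```

send_rows(
  rows=[
    [0, 0, 0, 0.0692, 0.0164, -0.1016],
    [0, 0, 0, 0.0692, 0.0164, -0.1016],
    [0, 0, 0, 0.0692, 0.0164, -0.1016],
    [0, 0, 0, 0.0692, 0.0164, -0.1016],
    [0, 0, 0, 0.0692, 0.0164, -0.1016],
    [0, 0, 0, 0.0692, 0.0164, -0.1016],
    [0, 0, 0, 0.0692, 0.0164, -0.1016],
    [0, 0, 0, 0.0692, 0.0164, -0.1016],
  ],
)

```text
time: 11.2
tool_pos: [0.4867, -0.2287, 0.2143]
ee_rot: [2.582, -0.255, 1.422]
wrist_force: [-0.6, -0.1, 0.3]
width: 0.0801
finger_force: 0.0
```

send_rows(
  rows=[
    [0, 0, 0, 0.0692, 0.0164, -0.1016],
    [0, 0, 0, 0.0692, 0.0164, -0.1016],
    [0, 0, 0, 0.0692, 0.0164, -0.1016],
    [0, 0, 0, 0.0692, 0.0164, -0.1016],
    [0, 0, 0, 0.0692, 0.0164, -0.1016],
    [0, 0, 0, 0.0692, 0.0164, -0.1016],
    [0, 0, 0, 0.0692, 0.0164, -0.1016],
    [0, 0, 0, 0.0692, 0.0164, -0.1016],
  ],
)

```text
time: 11.87
tool_pos: [0.4867, -0.2287, 0.2143]
ee_rot: [3.057, -0.605, 0.382]
wrist_force: [0.2, -0.2, 0.1]
width: 0.0798
finger_force: 0.0
```

send_rows(
  rows=[
    [0, 0, 0, 0.0692, 0.0164, -0.1016],
    [0, 0, 0, 0.0692, 0.0164, -0.1016],
    [0, 0, 0, 0.0692, 0.0164, -0.1016],
    [0, 0, 0, 0.0692, 0.0164, -0.1016],
    [0, 0, 0, 0.0692, 0.0164, -0.1016],
    [0, 0, 0, 0.0692, 0.0164, -0.1016],
    [0, 0, 0, 0.0692, 0.0164, -0.1016],
    [0, 0, 0, 0.0692, 0.0164, -0.1016],
  ],
)

```text
time: 12.53
tool_pos: [0.4867, -0.2287, 0.2143]
ee_rot: [-2.65, -0.379, -0.732]
wrist_force: [-0.4, -0.8, -0.6]
width: 0.0803
finger_force: 0.0
```

send_rows(
  rows=[
    [0, 0, 0, 0.0692, 0.0164, -0.1016],
    [0, 0, 0, 0.0692, 0.0164, -0.1016],
    [0, 0, 0, 0.0692, 0.0164, -0.1016],
    [0, 0, 0, 0.0692, 0.0164, -0.1016],
    [0, 0, 0, 0.0692, 0.0164, -0.1016],
    [0, 0, 0, 0.0692, 0.0164, -0.1016],
    [0, 0, 0, 0.0692, 0.0164, -0.1016],
    [0, 0, 0, 0.0692, 0.0164, -0.1016],
  ],
)

```text
time: 13.2
tool_pos: [0.4867, -0.2286, 0.2143]
ee_rot: [-2.55, 0.165, -1.579]
wrist_force: [0.1, 0.3, -0.7]
width: 0.0801
finger_force: 0.0
```

```bash
python3 -c "
from h import *
o,_=stat()"
```

```text
t 13.2 q [-0.867 -0.21   1.801  0.561  1.289  2.246] w 0.08008337743206183 F [ 0.1  0.3 -0.7] T [-0.    0.28  0.02]
pos [ 0.4867 -0.2286  0.2143] along axis mm -0.7 lateral mm [ 0.2 -0.5  0. ] tilt fix rotvec [0.0006 0.0004 0.0005] y [-0.829  0.098 -0.55 ]
```

send_rows(
  rows=[
    [1, -0.3, 0.7, 0, 0, 0],
    [0, 0, 0, 0, 0, 0],
    [0, 0, 0, 0, 0, 0],
    [0, 0, 0, 0, 0, 0],
    [0, 0, 0, 0, 0, 0],
    [-0.077, -0.018, 0.113, -0.0692, -0.0164, 0.1016],
    [-0.077, -0.018, 0.113, -0.0692, -0.0164, 0.1016],
    [-0.077, -0.018, 0.113, -0.0692, -0.0164, 0.1016],
  ],
  grip=50,
)

```text
time: 13.87
tool_pos: [0.4875, -0.2291, 0.2158]
ee_rot: [-2.532, -0.056, -1.26]
wrist_force: [-1.1, -0.5, -1.3]
width: 0.0602
finger_force: 29.9
```

send_rows(
  rows=[
    [-0.077, -0.018, 0.113, -0.0692, -0.0164, 0.1016],
    [-0.077, -0.018, 0.113, -0.0692, -0.0164, 0.1016],
    [-0.077, -0.018, 0.113, -0.0692, -0.0164, 0.1016],
    [-0.077, -0.018, 0.113, -0.0692, -0.0164, 0.1016],
    [-0.077, -0.018, 0.113, -0.0692, -0.0164, 0.1016],
    [-0.077, -0.018, 0.113, -0.0692, -0.0164, 0.1016],
    [-0.077, -0.018, 0.113, -0.0692, -0.0164, 0.1016],
    [-0.077, -0.018, 0.113, -0.0692, -0.0164, 0.1016],
  ],
)

```text
time: 14.53
tool_pos: [0.4873, -0.2295, 0.2172]
ee_rot: [-2.827, -0.535, -0.336]
wrist_force: [0.5, -1.0, 0.1]
width: 0.0601
finger_force: 29.9
```

send_rows(
  rows=[
    [-0.077, -0.018, 0.113, -0.0692, -0.0164, 0.1016],
    [-0.077, -0.018, 0.113, -0.0692, -0.0164, 0.1016],
    [-0.077, -0.018, 0.113, -0.0692, -0.0164, 0.1016],
    [-0.077, -0.018, 0.113, -0.0692, -0.0164, 0.1016],
    [-0.077, -0.018, 0.113, -0.0692, -0.0164, 0.1016],
    [-0.077, -0.018, 0.113, -0.0692, -0.0164, 0.1016],
    [-0.077, -0.018, 0.113, -0.0692, -0.0164, 0.1016],
    [-0.077, -0.018, 0.113, -0.0692, -0.0164, 0.1016],
  ],
)

```text
time: 15.2
tool_pos: [0.4869, -0.2297, 0.2186]
ee_rot: [2.811, -0.525, 0.832]
wrist_force: [0.0, 0.1, 0.5]
width: 0.0604
finger_force: 29.9
```

send_rows(
  rows=[
    [-0.077, -0.018, 0.113, -0.0692, -0.0164, 0.1016],
    [-0.077, -0.018, 0.113, -0.0692, -0.0164, 0.1016],
    [-0.077, -0.018, 0.113, -0.0692, -0.0164, 0.1016],
    [-0.077, -0.018, 0.113, -0.0692, -0.0164, 0.1016],
    [-0.077, -0.018, 0.113, -0.0692, -0.0164, 0.1016],
    [-0.077, -0.018, 0.113, -0.0692, -0.0164, 0.1016],
    [-0.077, -0.018, 0.113, -0.0692, -0.0164, 0.1016],
    [-0.077, -0.018, 0.113, -0.0692, -0.0164, 0.1016],
  ],
)

```text
time: 15.87
tool_pos: [0.4866, -0.2294, 0.22]
ee_rot: [2.53, -0.039, 1.747]
wrist_force: [0.5, 1.0, 2.1]
width: 0.0605
finger_force: 29.9
```

send_rows(
  rows=[
    [-0.077, -0.018, 0.113, -0.0692, -0.0164, 0.1016],
    [-0.077, -0.018, 0.113, -0.0692, -0.0164, 0.1016],
    [-0.077, -0.018, 0.113, -0.0692, -0.0164, 0.1016],
    [-0.077, -0.018, 0.113, -0.0692, -0.0164, 0.1016],
    [-0.077, -0.018, 0.113, -0.0692, -0.0164, 0.1016],
    [-0.077, -0.018, 0.113, -0.0692, -0.0164, 0.1016],
    [-0.077, -0.018, 0.113, -0.0692, -0.0164, 0.1016],
    [-0.077, -0.018, 0.113, -0.0692, -0.0164, 0.1016],
  ],
)

```text
time: 16.53
tool_pos: [0.4861, -0.2291, 0.221]
ee_rot: [2.742, 0.477, 2.629]
wrist_force: [2.0, 1.2, 2.5]
width: 0.0604
finger_force: 29.9
```

send_rows(
  rows=[
    [-0.077, -0.018, 0.113, -0.0692, -0.0164, 0.1016],
    [-0.077, -0.018, 0.113, -0.0692, -0.0164, 0.1016],
    [0, 0, 0, 0, 0, 0],
  ],
)

```text
time: 16.78
tool_pos: [0.4851, -0.2293, 0.2205]
ee_rot: [2.875, 0.556, 2.895]
wrist_force: [-2.8, 0.8, 2.4]
width: 0.0599
finger_force: 29.9
```

```bash
python3 -c "
from h import *
o,_=stat();print(o['finger_force'],A@o['wrist_torque'],A@o['wrist_force'])"
```

```text
t 16.7833 q [-0.87  -0.215  1.792  0.558  1.303 -2.35 ] w 0.059933517677424164 F [-2.8  0.8  2.4] T [0.18 0.47 0.18]
pos [ 0.4851 -0.2293  0.2205] along axis mm 5.3 lateral mm [ 2.  -0.4  1.3] tilt fix rotvec [ 0.0012 -0.0005  0.0007] y [0.101 0.969 0.224]
29.940614886581898 -0.01231058768670723 3.382073767084134
```

send_rows(
  rows=[
    [0, 0, 0, 0, 0, 0],
    [0, 0, 0, 0, 0, 0],
    [0, 0, 0, 0, 0, 0],
    [0, 0, 0, 0.0692, 0.0164, -0.1016],
    [0, 0, 0, 0.0692, 0.0164, -0.1016],
    [0, 0, 0, 0.0692, 0.0164, -0.1016],
    [0, 0, 0, 0.0692, 0.0164, -0.1016],
    [0, 0, 0, 0.0692, 0.0164, -0.1016],
  ],
  grip=80,
)

```text
time: 17.45
tool_pos: [0.485, -0.2295, 0.2194]
ee_rot: [2.602, 0.297, 2.258]
wrist_force: [0.7, -0.4, 0.5]
width: 0.0801
finger_force: 0.0
```

send_rows(
  rows=[
    [0, 0, 0, 0.0692, 0.0164, -0.1016],
    [0, 0, 0, 0.0692, 0.0164, -0.1016],
    [0, 0, 0, 0.0692, 0.0164, -0.1016],
    [0, 0, 0, 0.0692, 0.0164, -0.1016],
    [0, 0, 0, 0.0692, 0.0164, -0.1016],
    [0, 0, 0, 0.0692, 0.0164, -0.1016],
    [0, 0, 0, 0.0692, 0.0164, -0.1016],
    [0, 0, 0, 0.0692, 0.0164, -0.1016],
  ],
)

```text
time: 18.12
tool_pos: [0.485, -0.2296, 0.2194]
ee_rot: [2.582, -0.255, 1.422]
wrist_force: [0.5, -0.4, 0.5]
width: 0.0802
finger_force: 0.0
```

send_rows(
  rows=[
    [0, 0, 0, 0.0692, 0.0164, -0.1016],
    [0, 0, 0, 0.0692, 0.0164, -0.1016],
    [0, 0, 0, 0.0692, 0.0164, -0.1016],
    [0, 0, 0, 0.0692, 0.0164, -0.1016],
    [0, 0, 0, 0.0692, 0.0164, -0.1016],
    [0, 0, 0, 0.0692, 0.0164, -0.1016],
    [0, 0, 0, 0.0692, 0.0164, -0.1016],
    [0, 0, 0, 0.0692, 0.0164, -0.1016],
  ],
)

```text
time: 18.78
tool_pos: [0.485, -0.2296, 0.2195]
ee_rot: [3.057, -0.606, 0.383]
wrist_force: [0.0, -0.2, -0.0]
width: 0.0796
finger_force: 0.0
```

send_rows(
  rows=[
    [0, 0, 0, 0.0692, 0.0164, -0.1016],
    [0, 0, 0, 0.0692, 0.0164, -0.1016],
    [0, 0, 0, 0.0692, 0.0164, -0.1016],
    [0, 0, 0, 0, 0, 0],
  ],
)

```text
time: 19.12
tool_pos: [0.485, -0.2296, 0.2195]
ee_rot: [-2.973, -0.59, -0.063]
wrist_force: [0.2, 0.3, 0.4]
width: 0.0794
finger_force: 0.0
```

```bash
python3 -c "
from h import *
o,_=stat();im,m=snap('wrist','w3')
P=o['tool_pos']
g=im.max(2).astype(int)
cn,hi=cv2.findContours((g<55).astype(np.uint8),cv2.RETR_CCOMP,cv2.CHAIN_APPROX_NONE)
for k,c in enumerate(cn):
    if hi[0][k][3]>=0 and cv2.contourArea(c)>300: print(cv2.fitEllipse(c))
for d in (9,10,11): print(proj(m,C+A*d*1e-3))
"
```

```text
t 19.1167 q [-0.872 -0.213  1.793  0.561  1.303  0.63 ] w 0.07937866071023601 F [0.2 0.3 0.4] T [-0.03  0.43  0.02]
pos [ 0.485  -0.2296  0.2195] along axis mm 4.7 lateral mm [ 1.5 -0.8  0.9] tilt fix rotvec [-0.0009  0.0002 -0.0006] y [ 0.032 -0.99  -0.14 ]
((255.82217407226562, 256.7862548828125), (40.149105072021484, 44.0565185546875), 85.68145751953125)
[253.51828514 253.99453392]
[253.51088319 254.82509071]
[253.50339421 255.66541359]
```

send_rows(
  rows=[
    [0, 0, 0, 0, 0, 0],
    [0, 0, 0, 0, 0, 0],
    [0, 0, 0, 0, 0, 0],
    [0, 0, 0, 0, 0, 0],
    [-0.077, -0.018, 0.113, -0.0692, -0.0164, 0.1016],
    [-0.077, -0.018, 0.113, -0.0692, -0.0164, 0.1016],
    [-0.077, -0.018, 0.113, -0.0692, -0.0164, 0.1016],
    [-0.077, -0.018, 0.113, -0.0692, -0.0164, 0.1016],
  ],
  grip=50,
)

```text
time: 19.83
tool_pos: [0.485, -0.2301, 0.2206]
ee_rot: [2.962, -0.588, 0.549]
wrist_force: [0.5, -1.4, 0.5]
width: 0.0597
finger_force: 29.9
```

send_rows(
  rows=[
    [-0.077, -0.018, 0.113, -0.0692, -0.0164, 0.1016],
    [-0.077, -0.018, 0.113, -0.0692, -0.0164, 0.1016],
    [-0.077, -0.018, 0.113, -0.0692, -0.0164, 0.1016],
    [-0.077, -0.018, 0.113, -0.0692, -0.0164, 0.1016],
    [-0.077, -0.018, 0.113, -0.0692, -0.0164, 0.1016],
    [-0.077, -0.018, 0.113, -0.0692, -0.0164, 0.1016],
    [-0.077, -0.018, 0.113, -0.0692, -0.0164, 0.1016],
    [-0.077, -0.018, 0.113, -0.0692, -0.0164, 0.1016],
  ],
)

```text
time: 20.5
tool_pos: [0.4848, -0.23, 0.2221]
ee_rot: [2.554, -0.179, 1.541]
wrist_force: [0.9, -0.4, 2.0]
width: 0.0593
finger_force: 29.9
```

send_rows(
  rows=[
    [-0.077, -0.018, 0.113, -0.0692, -0.0164, 0.1016],
    [-0.077, -0.018, 0.113, -0.0692, -0.0164, 0.1016],
    [-0.077, -0.018, 0.113, -0.0692, -0.0164, 0.1016],
    [-0.077, -0.018, 0.113, -0.0692, -0.0164, 0.1016],
    [-0.077, -0.018, 0.113, -0.0692, -0.0164, 0.1016],
    [-0.077, -0.018, 0.113, -0.0692, -0.0164, 0.1016],
    [-0.077, -0.018, 0.113, -0.0692, -0.0164, 0.1016],
    [-0.077, -0.018, 0.113, -0.0692, -0.0164, 0.1016],
  ],
)

```text
time: 21.17
tool_pos: [0.4845, -0.2298, 0.2236]
ee_rot: [2.64, 0.369, 2.383]
wrist_force: [1.5, 0.5, 2.7]
width: 0.0594
finger_force: 29.9
```

send_rows(
  rows=[
    [-0.077, -0.018, 0.113, -0.0692, -0.0164, 0.1016],
    [-0.077, -0.018, 0.113, -0.0692, -0.0164, 0.1016],
    [-0.077, -0.018, 0.113, -0.0692, -0.0164, 0.1016],
    [0, 0, 0, 0, 0, 0],
  ],
)

```text
time: 21.5
tool_pos: [0.4839, -0.229, 0.2239]
ee_rot: [2.802, 0.52, 2.757]
wrist_force: [-1.3, 4.3, 4.5]
width: 0.0593
finger_force: 29.9
```

```bash
python3 -c "
from h import *
o,_=stat();print(o['finger_force'],A@o['wrist_torque'],A@o['wrist_force'])"
```

```text
t 21.5 q [-0.874 -0.218  1.789  0.561  1.311 -2.226] w 0.05934519484640869 F [-1.3  4.3  4.5] T [ 0.77 -0.1   0.55]
pos [ 0.4839 -0.229   0.2239] along axis mm 8.8 lateral mm [2.7 0.4 1.9] tilt fix rotvec [-0.0007  0.0013 -0.0002] y [0.201 0.936 0.289]
29.86662703799084 0.037631441472297245 3.792110648222808
```

send_rows(
  rows=[
    [-0.84, -0.2, 1.23, 0, 0, 0],
    [-0.84, -0.2, 1.23, 0, 0, 0],
    [-0.84, -0.2, 1.23, 0, 0, 0],
    [0, 0, 0, 0, 0, 0],
  ],
)

```text
time: 21.83
tool_pos: [0.4807, -0.2301, 0.226]
ee_rot: [2.801, 0.516, 2.752]
wrist_force: [1.1, 3.2, 0.2]
width: 0.0595
finger_force: 29.9
```

```bash
python3 -c "
from h import *
o,_=stat();print(o['finger_force'],A@o['wrist_torque'],A@o['wrist_force'])"
```

```text
t 21.8333 q [-0.88  -0.223  1.787  0.559  1.32  -2.223] w 0.059474596402486354 F [1.1 3.2 0.2] T [ 0.36 -0.18  0.24]
pos [ 0.4807 -0.2301  0.226 ] along axis mm 12.4 lateral mm [ 1.5 -0.3  1. ] tilt fix rotvec [ 0.0003 -0.001   0.0001] y [0.205 0.935 0.29 ]
29.856786334421486 0.0215332819506176 -0.8481956977401229
```

The thread has let go and the pull force is near zero. I lift along the branch and work out the placing poses.

send_rows(
  rows=[
    [-5.6, -1.33, 8.2, 0, 0, 0],
    [-5.6, -1.33, 8.2, 0, 0, 0],
    [-5.6, -1.33, 8.2, 0, 0, 0],
    [-5.6, -1.33, 8.2, 0, 0, 0],
    [-5.6, -1.33, 8.2, 0, 0, 0],
    [-5.6, -1.33, 8.2, 0, 0, 0],
    [-5.6, -1.33, 8.2, 0, 0, 0],
  ],
)

```text
time: 22.42
tool_pos: [0.4408, -0.2402, 0.2845]
ee_rot: [2.804, 0.517, 2.753]
wrist_force: [-0.3, 0.8, -1.1]
width: 0.0595
finger_force: 29.9
```

Run:
```python
from h import *
o,R=stat(); _,ms=load('side0'); _,mt=load('top0')
print('spray foot', onz(ms,192.5,219,0), 'sidecap top', onz(ms,188,173,.15), 'top', onz(mt,371*.64,145*.64,.15))
ty=np.radians(5.5); T=np.array([.5765,.178,0]); M=np.array([[np.cos(ty),-np.sin(ty)],[np.sin(ty),np.cos(ty)]])
for n,l in dict(cap=(-.015,-.05),scr=(-.015,.05)).items(): print(n,T[:2]+M@np.array(l))
for s in (1,-1):
    y=np.array([-np.sin(ty),np.cos(ty),0])*s; z=np.array([0,0,-1.]); Rt=np.stack([np.cross(y,z),y,z],1)
    print((Ro.from_matrix(Rt@R.T)).as_rotvec())
```

```text
t 22.4167 q [-0.977 -0.293  1.726  0.567  1.481 -2.235] w 0.05949891180429183 F [-0.3  0.8 -1.1] T [-0.1   0.31  0.04]
pos [ 0.4408 -0.2402  0.2845] along axis mm 84.0 lateral mm [ 1.6 -0.9  0.9] tilt fix rotvec [ 0.0019 -0.001   0.0012] y [0.205 0.935 0.288]
spray foot [ 0.77445204 -0.01745251  0.        ] sidecap top [ 0.77577895 -0.02376834  0.15      ] top [ 0.78243408 -0.0257327   0.15      ]
cap [0.56636134 0.1267925 ]
scr [0.55677677 0.22633212]
[-0.25378431  0.55841264  0.38180026]
[ 0.76908566  0.34952983 -2.63366365]
```

send_rows(
  rows=[
    [7.8, 23, 0, -0.0159, 0.0349, 0.0239],
    [7.8, 23, 0, -0.0159, 0.0349, 0.0239],
    [7.8, 23, 0, -0.0159, 0.0349, 0.0239],
    [7.8, 23, 0, -0.0159, 0.0349, 0.0239],
    [7.8, 23, 0, -0.0159, 0.0349, 0.0239],
    [7.8, 23, 0, -0.0159, 0.0349, 0.0239],
    [7.8, 23, 0, -0.0159, 0.0349, 0.0239],
    [7.8, 23, 0, -0.0159, 0.0349, 0.0239],
  ],
)

```text
time: 23.08
tool_pos: [0.5039, -0.0549, 0.2844]
ee_rot: [3.012, 0.277, 3.028]
wrist_force: [-0.2, -0.5, -0.7]
width: 0.0592
finger_force: 29.9
```

send_rows(
  rows=[
    [7.8, 23, -23, -0.0159, 0.0349, 0.0239],
    [7.8, 23, -23, -0.0159, 0.0349, 0.0239],
    [7.8, 23, -23, -0.0159, 0.0349, 0.0239],
    [7.8, 23, -23, -0.0159, 0.0349, 0.0239],
    [7.8, 23, -23, -0.0159, 0.0349, 0.0239],
    [7.8, 23, -23, -0.0159, 0.0349, 0.0239],
    [7.8, 23, -23, -0.0159, 0.0349, 0.0239],
    [7.8, 23, -23, -0.0159, 0.0349, 0.0239],
  ],
)

```text
time: 23.75
tool_pos: [0.5669, 0.1291, 0.0991]
ee_rot: [3.141, -0.001, -3.044]
wrist_force: [0.1, -0.5, -0.9]
width: 0.0593
finger_force: 29.9
```

Run:
```python
from h import *
o,R=stat(np.array([0,0,1.]),np.array([.566,.127,.044]))
im,m=snap('side','s2'); im2,_=snap('wrist','w4')
cv2.imwrite('pics/v2.png',np.hstack([cv2.resize(im[150:384,60:372],(400,300)),cv2.resize(im2,(400,300))])[:,:,::-1])
```

```text
t 23.75 q [ 0.126  0.218  1.486  0.     1.439 -1.542] w 0.059341513574101556 F [ 0.1 -0.5 -0.9] T [ 0.04 -0.01 -0.  ]
pos [0.5669 0.1291 0.0991] along axis mm 55.1 lateral mm [0.9 2.1 0. ] tilt fix rotvec [-0.     -0.0013  0.    ] y [-0.097  0.995  0.   ]
```

View pics/v2.png

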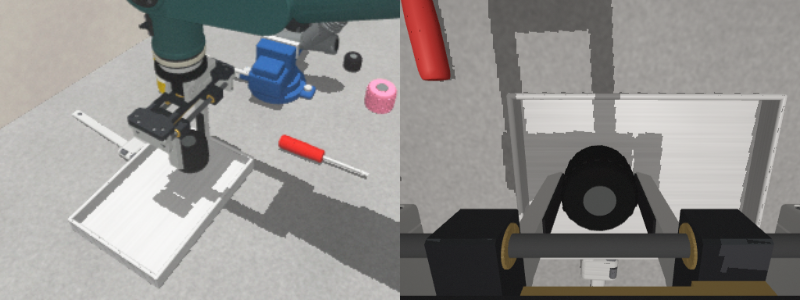

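The cap is held upright over the tray, clear of its walls. I lower it, gently at the end.

send_rows(
  rows=[
    [0, 0, -15, 0, 0, 0],
    [0, 0, -15, 0, 0, 0],
    [0, 0, -12, 0, 0, 0],
    [0, 0, -6, 0, 0, 0],
    [0, 0, -2, 0, 0, 0],
    [0, 0, -1, 0, 0, 0],
    [0, 0, 0, 0, 0, 0],
  ],
)

```text
time: 24.43
tool_pos: [0.5668, 0.1279, 0.0494]
ee_rot: [3.141, 0.001, -3.045]
wrist_force: [0.2, 0.2, -0.3]
width: 0.0593
finger_force: 29.9
```

send_rows(
  rows=[
    [0, 0, -1, 0, 0, 0],
    [0, 0, -0.5, 0, 0, 0],
    [0, 0, -0.5, 0, 0, 0],
  ],
)

```text
time: 24.68
tool_pos: [0.5667, 0.1282, 0.0471]
ee_rot: [3.141, 0.001, -3.045]
wrist_force: [1.0, 0.4, 0.8]
width: 0.0594
finger_force: 29.9
```

send_rows(
  rows=[
    [0, 0, -0.5, 0, 0, 0],
    [0, 0, -0.5, 0, 0, 0],
  ],
)

```text
time: 24.85
tool_pos: [0.5664, 0.1282, 0.0456]
ee_rot: [3.141, -0.0, -3.045]
wrist_force: [-0.1, 0.0, -0.6]
width: 0.0592
finger_force: 29.9
```

send_rows(
  rows=[
    [0, 0, -0.5, 0, 0, 0],
    [0, 0, -0.5, 0, 0, 0],
    [0, 0, 0, 0, 0, 0],
  ],
)

```text
time: 25.1
tool_pos: [0.5663, 0.1283, 0.0448]
ee_rot: [3.141, -0.0, -3.045]
wrist_force: [-0.6, -0.5, 0.8]
width: 0.0591
finger_force: 29.9
```

send_rows(
  rows=[
    [0, 0, -0.5, 0, 0, 0],
    [0, 0, -0.5, 0, 0, 0],
    [0, 0, 0, 0, 0, 0],
  ],
)

```text
time: 25.35
tool_pos: [0.5664, 0.1282, 0.0446]
ee_rot: [3.141, -0.0, -3.045]
wrist_force: [-4.2, -0.6, 5.9]
width: 0.0594
finger_force: 29.9
```

send_rows(
  rows=[
    [0, 0, 0, 0, 0, 0],
    [0, 0, 0, 0, 0, 0],
    [0, 0, 0, 0, 0, 0],
    [0, 0, 10, 0, 0, 0],
    [0, 0, 30, 0, 0, 0],
    [0, 0, 35, 0, 0, 0],
    [0, 0, 40, 0, 0, 0],
    [0, 0, 40, 0, 0, 0],
  ],
  grip=80,
)

```text
time: 26.02
tool_pos: [0.5658, 0.1281, 0.2001]
ee_rot: [3.141, -0.001, -3.045]
wrist_force: [0.7, 0.4, 1.0]
width: 0.08
finger_force: 0.0
```

send_rows(
  rows=[
    [-7.6, -22.9, 10, 0.0159, -0.0349, -0.0239],
    [-7.6, -22.9, 10, 0.0159, -0.0349, -0.0239],
    [-7.6, -22.9, 10, 0.0159, -0.0349, -0.0239],
    [-7.6, -22.9, 10, 0.0159, -0.0349, -0.0239],
    [-7.6, -22.9, 10, 0.0159, -0.0349, -0.0239],
    [-7.6, -22.9, 10, 0.0159, -0.0349, -0.0239],
    [-7.6, -22.9, 10, 0.0159, -0.0349, -0.0239],
    [-7.6, -22.9, 10, 0.0159, -0.0349, -0.0239],
  ],
)

```text
time: 26.68
tool_pos: [0.5049, -0.0559, 0.2799]
ee_rot: [3.011, 0.281, 3.027]
wrist_force: [0.4, -0.6, -0.5]
width: 0.0797
finger_force: 0.0
```

send_rows(
  rows=[
    [-7.6, -22.9, 0, 0.0159, -0.0349, -0.0239],
    [-7.6, -22.9, 0, 0.0159, -0.0349, -0.0239],
    [-7.6, -22.9, 0, 0.0159, -0.0349, -0.0239],
    [-7.6, -22.9, 0, 0.0159, -0.0349, -0.0239],
    [-7.6, -22.9, 0, 0.0159, -0.0349, -0.0239],
    [-7.6, -22.9, 0, 0.0159, -0.0349, -0.0239],
    [-7.6, -22.9, 0, 0.0159, -0.0349, -0.0239],
    [-7.6, -22.9, 0, 0.0159, -0.0349, -0.0239],
  ],
)

```text
time: 27.35
tool_pos: [0.444, -0.2393, 0.2795]
ee_rot: [2.803, 0.52, 2.752]
wrist_force: [0.6, -0.5, 0.1]
width: 0.08
finger_force: 0.0
```

Run:
```python
from h import *
o,R=stat()
im,m=snap('wrist','w5'); T=C-.0055*A; print(proj(m,T))
ims,ms=snap('side','s3'); print('side',proj(ms,T))
cv2.imwrite('pics/v3.png',np.hstack([cv2.resize(im,(400,300)),cv2.resize(ims[130:364,60:372],(400,300))])[:,:,::-1])
r,g,b=[im[:,:,i].astype(int) for i in range(3)]
k=((r>120)&(r-b>70)&(g<r*.8)).astype(np.uint8)
n,l,s,ce=cv2.connectedComponentsWithStats(k)
for i in range(1,n):
    if s[i,4]>80: print(s[i],ce[i])
```

```text
t 27.35 q [-0.969 -0.29   1.734  0.568  1.466 -2.235] w 0.07995562109020067 F [ 0.6 -0.5  0.1] T [-0.08  0.33  0.02]
pos [ 0.444  -0.2393  0.2795] along axis mm 78.0 lateral mm [ 1.4 -0.8  0.8] tilt fix rotvec [0.0023 0.0016 0.0018] y [0.205 0.935 0.288]
[255.13035945 204.48039015]
side [331.23496941 156.03522922]
[ 334    0   24   55 1038] [345.74855491  25.78998073]
[236 182  39  42 614] [255.83713355 199.56840391]
[372 216  24  25 368] [383.19836957 227.5326087 ]
```

View pics/v3.png

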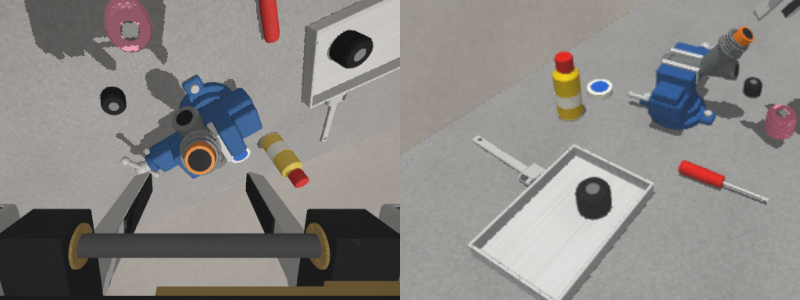

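The cap stands upright in the tray. The orange collar shows at wrist (256,200) px and at (742,37) in the side panel. I refine its top centre.

Run:
```python
from h import *
rs=[]
for f,(x0,y0,w,h) in {'w5':(225,170,65,65),'s3':(315,140,35,35)}.items():
    im,m=load(f); r,g,b=[im[y0:y0+h,x0:x0+w,i].astype(int) for i in range(3)]
    k=((r>100)&(r-b>60)).astype(np.uint8)
    cn,hi=cv2.findContours(k,cv2.RETR_CCOMP,cv2.CHAIN_APPROX_NONE)
    u=None
    for j,c in enumerate(cn):
        if len(c)>7:
            e=cv2.fitEllipse(c); print(f,hi[0][j][3],e[0][0]+x0,e[0][1]+y0,e[1:])
            if hi[0][j][3]>=0: u=(e[0][0]+x0,e[0][1]+y0)
    if u: rs.append(ray(m,*u))
T=C-.0055*A
x,e=tri(rs); p=x-T; h=p@A; print(x,e,'rel axial mm',h*1e3,(p-h*A)*1e3)
o,d=rs[0]; p=o+d*(((T-o)@A)/(d@A))-T; print('wrist-only lateral',p*1e3)
```

```text
w5 -1 255.42198181152344 202.27292251586914 ((38.19828796386719, 41.333370208740234), 8.057711601257324)
w5 0 255.24478721618652 204.7542839050293 ((29.252260208129883, 30.83940887451172), 85.23445892333984)
s3 -1 327.6541509628296 157.7817897796631 ((13.52994441986084, 14.470044136047363), 87.53697204589844)
[ 0.30189481 -0.23333285  0.3609375 ] [np.float64(5.1238041837034696e-18)] rel axial mm 228.69153902514938 [-59.64091614  24.42769992 -36.68585523]
wrist-only lateral [0.21931569 0.01079709 0.15117361]
```

send_rows(
  rows=[
    [4.92, 1.31, -7.57, 0.002, 0.0016, 0.0018],
    [4.92, 1.31, -7.57, 0, 0, 0],
    [4.92, 1.31, -7.57, 0, 0, 0],
    [4.92, 1.31, -7.57, 0, 0, 0],
    [4.92, 1.31, -7.57, 0, 0, 0],
    [4.92, 1.31, -7.57, 0, 0, 0],
    [4.92, 1.31, -7.57, 0, 0, 0],
    [4.92, 1.31, -7.57, 0, 0, 0],
  ],
  grip=62,
)

```text
time: 28.12
tool_pos: [0.4847, -0.2271, 0.217]
ee_rot: [2.801, 0.515, 2.756]
wrist_force: [-0.1, -0.3, -0.2]
width: 0.0622
finger_force: 0.0
```

send_rows(
  rows=[
    [0, 0, 0, 0, 0, 0],
    [0, 0, 0, 0, 0, 0],
  ],
)

```text
time: 28.28
tool_pos: [0.4842, -0.2272, 0.2171]
ee_rot: [2.801, 0.514, 2.755]
wrist_force: [-0.5, 0.1, 0.2]
width: 0.0619
finger_force: 0.0
```

Run:
```python
from h import *
o,R=stat()
```

```text
t 28.2833 q [-0.869 -0.214  1.797  0.558  1.302 -2.224] w 0.06194115876900488 F [-0.5  0.1  0.2] T [-0.06  0.25 -0.02]
pos [ 0.4842 -0.2272  0.2171] along axis mm 2.8 lateral mm [-0.4  1.3 -0. ] tilt fix rotvec [-0.0019 -0.0036 -0.0019] y [0.203 0.935 0.291]
```

send_rows(
  rows=[
    [-0.3, -1.4, 1.0, -0.002, -0.0036, -0.002],
    [0, 0, 0, 0, 0, 0],
    [0, 0, 0, 0, 0, 0],
    [0, 0, 0, 0, 0, 0],
    [0, 0, 0, 0, 0, 0],
    [0, 0, 0, 0, 0, 0],
  ],
  grip=25,
)

```text
time: 28.78
tool_pos: [0.4839, -0.2292, 0.2196]
ee_rot: [2.802, 0.52, 2.753]
wrist_force: [-0.8, 1.2, 2.0]
width: 0.0334
finger_force: 30.0
```

send_rows(
  rows=[
    [-1.12, -0.26, 1.64, 0, 0, 0],
    [-1.12, -0.26, 1.64, 0, 0, 0],
    [-1.12, -0.26, 1.64, 0, 0, 0],
    [-1.12, -0.26, 1.64, 0, 0, 0],
    [-1.12, -0.26, 1.64, 0, 0, 0],
  ],
)

```text
time: 29.2
tool_pos: [0.4776, -0.2305, 0.2267]
ee_rot: [2.803, 0.517, 2.753]
wrist_force: [-1.2, 0.1, -1.8]
width: 0.0334
finger_force: 30.0
```

Run:
```python
from h import *
o,R=stat(); print(o['finger_force'],A@o['wrist_force'])
```

```text
t 29.2 q [-0.886 -0.229  1.791  0.56   1.324 -2.228] w 0.03340513006940708 F [-1.2  0.1 -1.8] T [-0.1   0.37 -0.03]
pos [ 0.4776 -0.2305  0.2267] along axis mm 14.8 lateral mm [-0.3 -0.4 -0.2] tilt fix rotvec [ 0.0013 -0.0007  0.0008] y [0.205 0.935 0.289]
29.986286759376526 -0.7909796019044063
```

send_rows(
  rows=[
    [-4.46, -1.06, 6.55, 0, 0, 0],
    [-4.46, -1.06, 6.55, 0, 0, 0],
    [-4.46, -1.06, 6.55, 0, 0, 0],
    [-4.46, -1.06, 6.55, 0, 0, 0],
    [-4.46, -1.06, 6.55, 0, 0, 0],
    [-4.46, -1.06, 6.55, 0, 0, 0],
  ],
)

```text
time: 29.7
tool_pos: [0.4509, -0.2371, 0.2674]
ee_rot: [2.803, 0.519, 2.753]
wrist_force: [0.1, 0.3, -0.6]
width: 0.0335
finger_force: 30.0
```

send_rows(
  rows=[
    [-4.46, -1.06, 6.55, 0, 0, 0],
    [-4.46, -1.06, 6.55, 0, 0, 0],
    [-4.46, -1.06, 6.55, 0, 0, 0],
    [-4.46, -1.06, 6.55, 0, 0, 0],
    [-4.46, -1.06, 6.55, 0, 0, 0],
    [-4.46, -1.06, 6.55, 0, 0, 0],
    [-4.46, -1.06, 6.55, 0, 0, 0],
  ],
)

```text
time: 30.28
tool_pos: [0.4198, -0.2443, 0.3129]
ee_rot: [2.802, 0.519, 2.753]
wrist_force: [0.2, -0.5, -0.7]
width: 0.0333
finger_force: 30.0
```

Run:
```python
from h import *
o,R=stat(); print(o['finger_force'],A@o['wrist_force'])
ty=np.radians(5.5);y=np.array([-np.sin(ty),np.cos(ty),0]); z=np.array([0,0,-1.]); Rt=np.stack([np.cross(y,z),y,z],1)
print(Ro.from_matrix(Rt@R.T).as_rotvec(), np.array([.5568,.2263,.22])-o['tool_pos'])
ims,ms=snap('side','s4')
cv2.imwrite('pics/v4.png',cv2.resize(ims[60:294,120:432],(600,450))[:,:,::-1])
```

```text
t 30.2833 q [-1.031 -0.321  1.691  0.579  1.563 -2.247] w 0.033348064627436225 F [ 0.2 -0.5 -0.7] T [-0.06  0.37 -0.  ]
pos [ 0.4198 -0.2443  0.3129] along axis mm 119.5 lateral mm [ 0.4 -0.3  0.2] tilt fix rotvec [0.0011 0.0009 0.0009] y [0.204 0.935 0.289]
29.98608648777008 -0.6174748437026163
[-0.25493084  0.56012665  0.38135459] [ 0.13704187  0.47058227 -0.09291392]
```

View pics/v4.png

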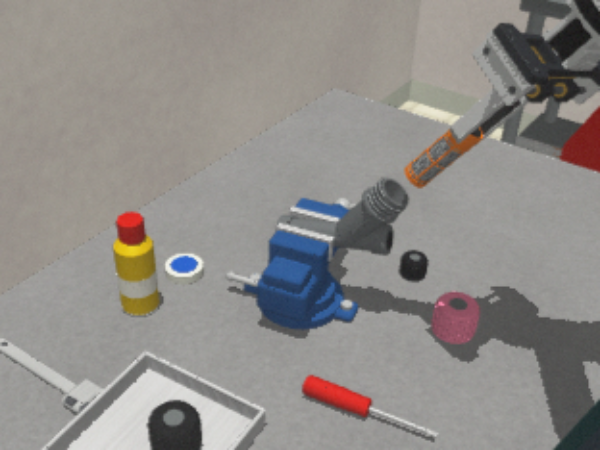

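The screen is out clear of the mouth (foot near (418,180)), held only by the collar. I carry it to the tray while turning it upright.

send_rows(
  rows=[
    [0, 23.5, 5, -0.0128, 0.028, 0.0191],
    [0, 23.5, 5, -0.0128, 0.028, 0.0191],
    [0, 23.5, 5, -0.0128, 0.028, 0.0191],
    [0, 23.5, 5, -0.0128, 0.028, 0.0191],
    [0, 23.5, 5, -0.0128, 0.028, 0.0191],
    [0, 23.5, 5, -0.0128, 0.028, 0.0191],
    [0, 23.5, 5, -0.0128, 0.028, 0.0191],
    [0, 23.5, 5, -0.0128, 0.028, 0.0191],
  ],
)

```text
time: 31.0
tool_pos: [0.4199, -0.0551, 0.3528]
ee_rot: [2.977, 0.33, 2.98]
wrist_force: [-0.1, -0.8, -1.2]
width: 0.0333
finger_force: 30.0
```

send_rows(
  rows=[
    [11.4, 23.5, -11, -0.0128, 0.028, 0.0191],
    [11.4, 23.5, -11, -0.0128, 0.028, 0.0191],
    [11.4, 23.5, -11, -0.0128, 0.028, 0.0191],
    [11.4, 23.5, -11, -0.0128, 0.028, 0.0191],
    [11.4, 23.5, -11, -0.0128, 0.028, 0.0191],
    [11.4, 23.5, -11, -0.0128, 0.028, 0.0191],
  ],
)

```text
time: 31.5
tool_pos: [0.4889, 0.0865, 0.2859]
ee_rot: [3.072, 0.17, 3.119]
wrist_force: [0.6, -0.8, -1.3]
width: 0.0337
finger_force: 30.0
```

send_rows(
  rows=[
    [11.4, 23.5, -11, -0.0128, 0.028, 0.0191],
    [11.4, 23.5, -11, -0.0128, 0.028, 0.0191],
    [11.4, 23.5, -11, -0.0128, 0.028, 0.0191],
    [11.4, 23.5, -11, -0.0128, 0.028, 0.0191],
    [11.4, 23.5, -11, -0.0128, 0.028, 0.0191],
    [11.4, 23.5, -11, -0.0128, 0.028, 0.0191],
    [0, 0, 0, 0, 0, 0],
  ],
)

```text
time: 32.08
tool_pos: [0.5574, 0.2298, 0.2141]
ee_rot: [3.141, -0.009, -3.04]
wrist_force: [-0.5, -0.2, -3.0]
width: 0.0333
finger_force: 30.0
```

Run:
```python
from h import *
o,R=stat(np.array([0,0,1.]),np.array([.5568,.2263,.11]))
ims,ms=snap('side','s5')
cv2.imwrite('pics/v5.png',cv2.resize(ims[150:384,60:372],(600,450))[:,:,::-1])
```

```text
t 32.0833 q [ 0.296  0.215  1.258  0.002  1.677 -1.376] w 0.033324480050667585 F [-0.5 -0.2 -3. ] T [-0.03  0.03 -0.04]
pos [0.5574 0.2298 0.2141] along axis mm 104.1 lateral mm [0.6 3.5 0. ] tilt fix rotvec [ 0.0006 -0.0087  0.    ] y [-0.101  0.995  0.   ]
```

View pics/v5.png

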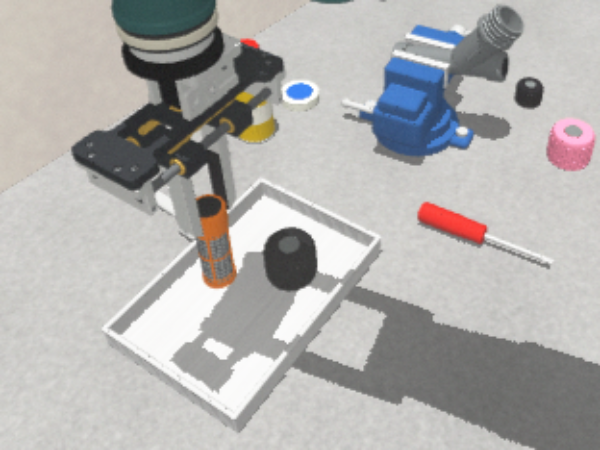

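send_rows(
  rows=[
    [0, -1, -20, 0.0006, -0.0087, 0],
    [0, -1, -25, 0, 0, 0],
    [0, 0, -25, 0, 0, 0],
    [0, 0, -18, 0, 0, 0],
    [0, 0, -7, 0, 0, 0],
    [0, 0, -2, 0, 0, 0],
    [0, 0, 0, 0, 0, 0],
  ],
)

```text
time: 32.72
tool_pos: [0.5572, 0.2233, 0.1242]
ee_rot: [-3.141, 0.01, -3.046]
wrist_force: [0.3, -0.1, -0.0]
width: 0.0333
finger_force: 30.0
```

send_rows(
  rows=[
    [0, 0, -1, 0, 0, 0],
    [0, 0, -0.5, 0, 0, 0],
    [0, 0, 0, 0, 0, 0],
  ],
)

```text
time: 32.97
tool_pos: [0.5578, 0.224, 0.1233]
ee_rot: [-3.141, 0.011, -3.045]
wrist_force: [0.6, -0.4, -2.1]
width: 0.0333
finger_force: 30.0
```

Run:
```python
from h import *
o,R=stat(np.array([0,0,1.]),np.array([.5568,.2263,.11]))
```

```text
t 32.9667 q [ 0.289  0.235  1.415 -0.003  1.48  -1.378] w 0.033308167530269446 F [ 0.6 -0.4 -2.1] T [ 0.01  0.   -0.02]
pos [0.5578 0.224  0.1233] along axis mm 13.3 lateral mm [ 1.  -2.3  0. ] tilt fix rotvec [-0.0006  0.0115  0.    ] y [-0.097  0.995 -0.001]
```

send_rows(
  rows=[
    [0, 0, -4, -0.0006, 0.0115, 0],
    [0, 0, -4, 0, 0, 0],
    [0, 0, -2, 0, 0, 0],
    [0, 0, 0, 0, 0, 0],
  ],
)

```text
time: 33.3
tool_pos: [0.5565, 0.2236, 0.1106]
ee_rot: [-3.141, -0.005, -3.045]
wrist_force: [0.5, 0.4, -0.9]
width: 0.0331
finger_force: 30.0
```

send_rows(
  rows=[
    [0, 0, -0.5, 0, 0, 0],
    [0, 0, -0.5, 0, 0, 0],
    [0, 0, 0, 0, 0, 0],
  ],
)

```text
time: 33.55
tool_pos: [0.557, 0.2238, 0.1107]
ee_rot: [-3.141, -0.003, -3.045]
wrist_force: [-0.7, 0.1, -0.7]
width: 0.0332
finger_force: 30.0
```

send_rows(
  rows=[
    [0, 0, -0.5, 0, 0, 0],
    [0, 0, -0.5, 0, 0, 0],
    [0, 0, 0, 0, 0, 0],
  ],
)

```text
time: 33.8
tool_pos: [0.5571, 0.2238, 0.1099]
ee_rot: [-3.141, -0.002, -3.045]
wrist_force: [0.1, -0.8, -0.7]
width: 0.0334
finger_force: 30.0
```

send_rows(
  rows=[
    [0, 0, -0.5, 0, 0, 0],
    [0, 0, -0.5, 0, 0, 0],
    [0, 0, 0, 0, 0, 0],
  ],
)

```text
time: 34.05
tool_pos: [0.5575, 0.2239, 0.1097]
ee_rot: [-3.141, -0.001, -3.045]
wrist_force: [-0.4, -0.6, 2.6]
width: 0.0335
finger_force: 30.0
```

send_rows(
  rows=[
    [0, 0, -0.5, 0, 0, 0],
    [0, 0, 0, 0, 0, 0],
  ],
)

```text
time: 34.22
tool_pos: [0.5577, 0.224, 0.1097]
ee_rot: [-3.141, -0.0, -3.045]
wrist_force: [0.0, -0.1, 6.3]
width: 0.0329
finger_force: 30.0
```

Contact with the tray floor (6 N). I release, wait and retreat straight up.

send_rows(
  rows=[
    [0, 0, 0, 0, 0, 0],
    [0, 0, 0, 0, 0, 0],
    [0, 0, 0, 0, 0, 0],
    [0, 0, 0, 0, 0, 0],
    [0, 0, 6, 0, 0, 0],
    [0, 0, 15, 0, 0, 0],
    [0, 0, 30, 0, 0, 0],
    [0, 0, 35, 0, 0, 0],
  ],
  grip=70,
)

```text
time: 34.88
tool_pos: [0.5555, 0.2233, 0.1925]
ee_rot: [-3.14, -0.009, -3.045]
wrist_force: [1.1, 1.2, 0.0]
width: 0.0697
finger_force: 0.0
```

send_rows(
  rows=[
    [-15, 0, 35, 0, 0, 0],
    [-30, 0, 15, 0, 0, 0],
    [-30, 0, 0, 0, 0, 0],
    [-30, 0, 0, 0, 0, 0],
    [-25, 0, 0, 0, 0, 0],
    [0, 0, 0, 0, 0, 0],
    [0, 0, 0, 0, 0, 0],
    [0, 0, 0, 0, 0, 0],
  ],
)

```text
time: 35.55
tool_pos: [0.4276, 0.2238, 0.2446]
ee_rot: [-3.141, -0.001, -3.045]
wrist_force: [0.2, -0.4, 0.7]
width: 0.0703
finger_force: 0.0
```

Run:
```python
from h import *
ims,ms=snap('side','s6'); imt,_=snap('top','t6')
cv2.imwrite('pics/v6.png',np.hstack([cv2.resize(ims,(400,300)),cv2.resize(imt,(400,300))])[:,:,::-1])
```

```text
(no output)
```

View pics/v6.png

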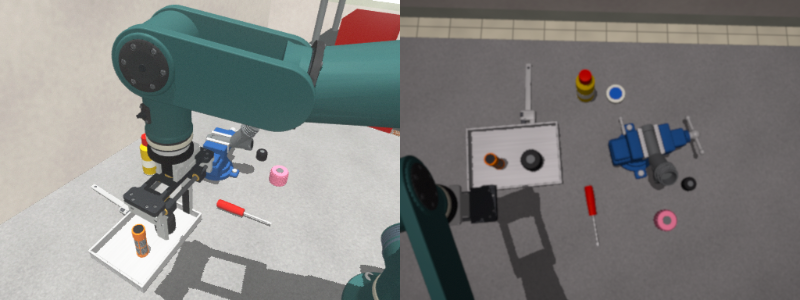

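The screen stands upright in the tray (side (140,240), top (494,160)) beside the upright cap (top (532,160)). The other things have not moved, so I hand the job in.

```bash
python3 -c "
from h import *
print(ticket.close_job())"
```

```text
the job is handed in; nothing more can be done
None
```

The job is handed in at about 36 s: the cap was unscrewed about 1.9 turns (it then came off with almost no pull) and stands in the tray, with the screen upright on its foot beside it. The other things on the bench look unmoved in the last pictures.

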